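# Fetch the nail brush from behind the hanging tins

## Robot

A 7-joint arm with a two-finger parallel gripper is mounted at the origin on the work surface. World frame = base frame: x ahead of the robot, y to its left, z up, the work surface at z = 0. Lengths are in m, angles in rad, forces in N, time in s.
With the tool pointing down it reaches from about 0.4 to 0.85 m from the base axis. Payload 10.4 kg.
Tool frame: the origin (TCP) lies at the very end of the fingers, on their centre line; the grasp point (between the pads) lies 19 mm behind it; z points along the fingers, y is the line along which they close (so a half turn about z gives the same grasp; the last joint's range is limited). The gripper opens to 87 mm and grips with 3 to 60 N. Pads are 19 mm wide; open, the fingers measure 117 mm over their backs; the gripper's body (75 mm by 190 mm) begins 51 mm behind the grasp point.
Start: joints at [-1.332, 0.332, -0.065, 1.46, 0.022, 1.35, -0.088], TCP at [0.162, 0.604, 0.193] pointing down, gripper open.
Joint ranges: [-2.6, 2.6], [-0.5, 2.12], [-1.47, 1.34], [0.16, 2.42], [-1.27, 4.41], [0.06, 2.06], [-2.6, 2.6]. Speed limits (rad/s): [2.22, 2.22, 2.79, 2.79, 3.14, 3.14, 3.14].

## Interface

Orientations are given as a unit quaternion [x, y, z, w].
In Python, from bench import * gives the robot as it stands.
- The arm moves only by the tool step_arm, never from a script. Its arguments are lists of equal length, an entry for each row: "delta_pos": the shift along the world's x, y, z in units of 25 mm (1.0 is 25 mm), a list of three; "turn": the turn about the world's z in units of 0.12 rad (1.0 is 0.12 rad). In form: {"delta_pos": [[tx, ty, tz], ...], "turn": [turn, ...]}. A call has 1 to 12 rows; each row shifts and turns the commanded pose from where the row before left it; what a row does not reach is not made up. A row lasts 1/10 s, in which the tool goes at most 50 mm and 8.59 degrees, less where a joint would pass 70% of its speed; a pose out of reach is approached as far as the arm can. A call with a number of a shift or a turn outside -1 to 1 is refused whole. A call with a gripper value outside its range is refused whole. "grip" is the closure, from 0 (fully open) to 1 (shut), set as the call begins (left out, the last holds). The fingers move at their own pace and stop on an object; "newtons" is the grip in N (left out, the last holds). Time passes only in rows, so rows that do not move let the fingers close. It gives the time, the measured TCP pose, the force, the opening and the grip force at its end, in the units of the state.
- read_state(): the state, without advancing time (a new reading comes with each control period).
- camera(name): name is "side" or "top" or "wrist"; returns a dict with "image" (480x640x3 uint8, red, green, blue), "z_map" (480x640 float32, m along the optical axis (not along the pixel's ray), 0 where there is no reading), "mtx" (3x3 intrinsics, pixels), "view" (4x4, takes a point from world to camera coordinates). Camera axes: x right, y up, looking along -z (the intrinsics and any distortion apply to the point x, -y, -z); pixel columns grow to the right and rows downward; lengths in m; the calibration is good to about 2 mm. A picture is of the moment at which its call begins.
- close_job(): hands the job in; it is judged then, once.
The state is a dict: "time": time; "joint_positions": joint angles; "joint_vel": joint speeds; "joint_torque": joint torques, N m; "ee_pos": TCP position; "eef_rot": TCP orientation; "ft_force": force on the tool from outside, world axes, zero at the start; "torque": the same for the moment, N m; "width": finger opening in m; "grip_force": force on a finger pad.
Only numpy, scipy, OpenCV 4.12 (cv2) and the standard library are available. Lean on these libraries where they do the work, as an engineer would, in place of code of your own. Each camera call takes 0.05 s, during which the arm holds its last target. There are 200 camera calls.

## Task

The bamboo nail brush hangs at the very back of the crowded slanted arm: first move every tin hanging in front of it onto the empty arm beside it, then take the brush off and stand it upright on its bristles in the rectangular soap dish. Then hang the strap-handled tins that stand in the top tray of the white rack on the arm you have cleared. All tins must end hanging by their straps, and leave the hairbrush, deodorant stick, ring dish and small flat tin where they are.

Things in the scene. Friction and masses are not known exactly. Their poses are not given: they have to be found in the camera images.
- full_arm: Crowded arm, white plastic flat bar 12 wide, 8 thick, 150 mm long, rising 20 deg from its post towards the robot side; friction holds what hangs on it. Origin: top face at the root, 112 above the shelf; own -x runs along the top face to the tip, z out of it. Fixed stand: base 180x76x10, post no higher than the root. Brush starts 25 from the root, tins 37 apart in front.
- spare_arm: Spare arm, white plastic flat bar 12 wide, 8 thick, 150 mm long, rising 20 deg from its post towards the robot side; friction holds what hangs on it. Origin: top face at the root, 112 above the shelf; own -x runs along the top face to the tip, z out of it. Fixed stand: base 180x76x10, post no higher than the root. Starts empty; may be left or right; holds three tins 35 apart.
- nail_brush_eye (a point): Bamboo nail brush: block 28 (own x) x 60 (own y) x 18 mm high, pale bristles 22 below, stiff bamboo strap handle on top: 40 wide (own y), flat sides 14 deep, opening 28 wide x 38 high, round top bar 8. Point: eye, mid underside of the top bar, 78 above the bristle ends; z up. 50-100 g.
- soap_dish: Loose shallow rectangular white ceramic dish, 110 (own x) by 150 (own y) by 16 high, walls and floor 6 thick, open on top; about 400 g. Origin: centre of its underside.
- rack: Fixed two-tier white plastic rack, 130 (own x) by 220 (own y); the upper tray's floor is 90 above the shelf, its rim 105. Origin: centre of its foot at shelf level.
- hairbrush: Bystander: bamboo hairbrush lying on the shelf, about 215 long, 30 high. Origin on its underside.
- deodorant: Bystander: standing capped deodorant stick, 42 across, 105 high. Origin: centre of its underside.
- ring_dish: Bystander: small round blue ceramic ring dish, 84 across, 22 high. Origin: centre of its underside.
- pill_tin: Bystander: small flat aluminium tin with a hinged flap, 60 by 85 by 22, lying on the shelf. Origin: centre of its underside.
- front_tin_1_eye (a point): May be absent. Starts hung before the brush: slim closed aluminium tin, body 28 (own x) x 44 (own y) x 40 mm high, stiff strap handle on top: 40 wide (own y), flat sides 14 deep, opening 28 wide x 38 high, round top bar 8. Point: eye, mid underside of the top bar, 78 above the tin's foot; z up; half turn about z looks the same. 50-100 g, bottom-heavy.
- front_tin_2_eye (a point): May be absent. Starts hung before the brush: slim closed aluminium tin, body 28 (own x) x 44 (own y) x 40 mm high, stiff strap handle on top: 40 wide (own y), flat sides 14 deep, opening 28 wide x 38 high, round top bar 8. Point: eye, mid underside of the top bar, 78 above the tin's foot; z up; half turn about z looks the same. 50-100 g, bottom-heavy.
- front_tin_3_eye (a point): May be absent. Starts hung before the brush: slim closed aluminium tin, body 28 (own x) x 44 (own y) x 40 mm high, stiff strap handle on top: 40 wide (own y), flat sides 14 deep, opening 28 wide x 38 high, round top bar 8. Point: eye, mid underside of the top bar, 78 above the tin's foot; z up; half turn about z looks the same. 50-100 g, bottom-heavy.
- rack_tin_1_eye (a point): May be absent. Starts standing in the rack's top tray, own y near rack x: slim closed aluminium tin, body 28 (own x) x 44 (own y) x 40 mm high, stiff strap handle on top: 40 wide (own y), flat sides 14 deep, opening 28 wide x 38 high, round top bar 8. Point: eye, mid underside of the top bar, 78 above the tin's foot; z up; half turn about z looks the same. 50-100 g, bottom-heavy.
- rack_tin_2_eye (a point): May be absent. Starts standing in the rack's top tray, own y near rack x: slim closed aluminium tin, body 28 (own x) x 44 (own y) x 40 mm high, stiff strap handle on top: 40 wide (own y), flat sides 14 deep, opening 28 wide x 38 high, round top bar 8. Point: eye, mid underside of the top bar, 78 above the tin's foot; z up; half turn about z looks the same. 50-100 g, bottom-heavy.
- rack_tin_3_eye (a point): May be absent. Starts standing in the rack's top tray, own y near rack x: slim closed aluminium tin, body 28 (own x) x 44 (own y) x 40 mm high, stiff strap handle on top: 40 wide (own y), flat sides 14 deep, opening 28 wide x 38 high, round top bar 8. Point: eye, mid underside of the top bar, 78 above the tin's foot; z up; half turn about z looks the same. 50-100 g, bottom-heavy.
Not all that is in view belongs to the job. Leave any yellow look-alike of the part that bears front_tin_2_eye alone.

How it is judged:
On the way, in this order (a step that is already met when the one before it is completed fails the run):
1. every tin from in front of the brush hangs on the spare arm (x of front_tin_1_eye in the frame of spare_arm between -0.15 and 0.005 m and y of front_tin_1_eye in the frame of spare_arm between -0.014 and 0.014 m and z of front_tin_1_eye in the frame of spare_arm between -0.01 and 0.01 m and x of front_tin_2_eye in the frame of spare_arm between -0.15 and 0.005 m and y of front_tin_2_eye in the frame of spare_arm between -0.014 and 0.014 m and z of front_tin_2_eye in the frame of spare_arm between -0.01 and 0.01 m and x of front_tin_3_eye in the frame of spare_arm between -0.15 and 0.005 m and y of front_tin_3_eye in the frame of spare_arm between -0.014 and 0.014 m and z of front_tin_3_eye in the frame of spare_arm between -0.01 and 0.01 m), for 0.3 s.
2. the nail brush stands upright in the soap dish (x of nail_brush_eye in the frame of soap_dish between -0.05 and 0.05 m and y of nail_brush_eye in the frame of soap_dish between -0.07 and 0.07 m and z of nail_brush_eye in the frame of soap_dish between 0.075 and 0.09 m and angle between nail_brush_eye's own z axis and vertical below 0.2 rad), for 0.3 s.
At the end, for the whole second after the job is handed in: The front tins hang on the spare arm and the rack tins on the first, cleared arm: each eye within 14 mm of the arm's centre line, within 10 mm of its top face and between root and tip (150 mm). The brush stands in the soap dish on its floor, within 0.2 rad of upright (all of step 1 and all of step 2 and x of rack_tin_1_eye in the frame of full_arm between -0.15 and 0.005 m and y of rack_tin_1_eye in the frame of full_arm between -0.014 and 0.014 m and z of rack_tin_1_eye in the frame of full_arm between -0.01 and 0.01 m and x of rack_tin_2_eye in the frame of full_arm between -0.15 and 0.005 m and y of rack_tin_2_eye in the frame of full_arm between -0.014 and 0.014 m and z of rack_tin_2_eye in the frame of full_arm between -0.01 and 0.01 m and x of rack_tin_3_eye in the frame of full_arm between -0.15 and 0.005 m and y of rack_tin_3_eye in the frame of full_arm between -0.014 and 0.014 m and z of rack_tin_3_eye in the frame of full_arm between -0.01 and 0.01 m); the robot touches nothing.
It fails at once if a bystander is shifted by more than 30 mm (distance of any of hairbrush, deodorant, ring_dish, pill_tin from where it was at the start of the episode above 0.03 m).
Of front_tin_1, front_tin_2, front_tin_3 only 2 to 3 are there at a start; the rules pass over those that are not, and their reading is None.
Of rack_tin_1, rack_tin_2, rack_tin_3 only 2 to 3 are there at a start; the rules pass over those that are not, and their reading is None.
At some moment in a run one of soap_dish, rack_tin_1, rack_tin_2, rack_tin_3 may be knocked a few centimetres aside while the robot is not near it.
It also fails if it takes over 210 s, if anything falls off the work surface, if the arm or the gripper's body presses on something with over 40 N, if the wrist force passes 120 N, or if a joint passes its speed limit or range.

## Working session

There is one attempt and no reset: what is moved stays moved. The work goes in short steps, Python scripts to look and compute and a tool call to move; the robot and the scene stay as the last step left them, time stands still between calls to the robot, and variables do not carry over. Pictures are saved under pics/ and viewed, at most 14 in all, crops included, and the job is handed in when it is done.

Besides the shell and the picture viewer there is one more tool, called after "Request:" by a JSON object that holds its "op" and its "data", one argument or row to a line. step_arm: Moves the arm, as the interface text tells. Shifts and turns lie within -1 to 1; 1 stands for 25 mm of shift or 0.12 rad of turn. Its arguments: {"type":"object","properties":{"delta_pos":{"type":"array"},"turn":{"type":"array"},"grip":{"type":"number"},"newtons":{"type":"number"}},"required":["delta_pos","turn"]}

```bash
mkdir -p pics
cat > h.py <<'E'
from bench import *
import numpy as np, cv2
def shot(n,save=None):
    c=camera(n)
    if save: cv2.imwrite('pics/'+save,c['image'][...,::-1])
    return c
def pts(c):
    z=c['z_map'].astype(float);K=c['mtx'];v,u=np.mgrid[:480,:640]
    x=(u-K[0,2])/K[0,0]*z;y=(v-K[1,2])/K[1,1]*z
    P=np.stack([x,-y,-z,np.ones_like(z)],-1)@np.linalg.inv(c['view']).T
    P=P[...,:3];P[z==0]=np.nan
    return P
def proj(c,p):
    q=c['view']@np.append(p,1);K=c['mtx']
    return K[0,0]*q[0]/-q[2]+K[0,2],K[1,1]*-q[1]/-q[2]+K[1,2]
E
python3 - <<'E'
from h import *
s=read_state();print(s)
for n in('side','top'):
    c=shot(n,n+'0.png');np.savez('pics/'+n+'0.npz',**c);print(n,c['mtx'],np.linalg.inv(c['view']).round(3))
E
```

```text
{'time': 0.0, 'joint_positions': array([-1.33162166,  0.33282917, -0.0647186 ,  1.46094772,  0.02157393,
        1.3498895 , -0.08849499]), 'joint_vel': array([-8.91309906e-04,  2.67844449e-05, -1.56550250e-03, -3.94791074e-04,
       -8.59912200e-04,  1.50050905e-03, -1.33678456e-03]), 'joint_torque': array([ 1.01991063e-04, -6.23263764e+01,  2.46049563e-02, -3.89904070e+01,
       -6.14068843e-02,  3.96992743e-02,  1.32285600e-04]), 'ee_pos': array([0.16162347, 0.60329775, 0.19237761]), 'eef_rot': array([ 1.30495081e-01,  9.91448717e-01, -6.85842709e-04, -7.33690785e-05]), 'ft_force': array([ 0.16282117,  0.04174327, -0.44202873]), 'torque': array([ 0.01721154, -0.01284953,  0.05693969]), 'grip_force': 0.0, 'width': 0.08722796348713288}
side [[624.67181696   0.         309.29421678]
 [  0.         624.67181696 242.26670374]
 [  0.           0.           1.        ]] [[-0.997  0.047 -0.056  0.477]
 [-0.073 -0.561  0.825  1.077]
 [ 0.007  0.827  0.562  0.841]
 [ 0.     0.     0.     1.   ]]
top [[446.84900966   0.         322.45922036]
 [  0.         446.84900966 239.108915  ]
 [  0.           0.           1.        ]] [[-0.008  0.993 -0.118  0.404]
 [-1.    -0.008 -0.003  0.043]
 [-0.003  0.118  0.993  1.142]
 [ 0.     0.     0.     1.   ]]
```

View pics/side0.png

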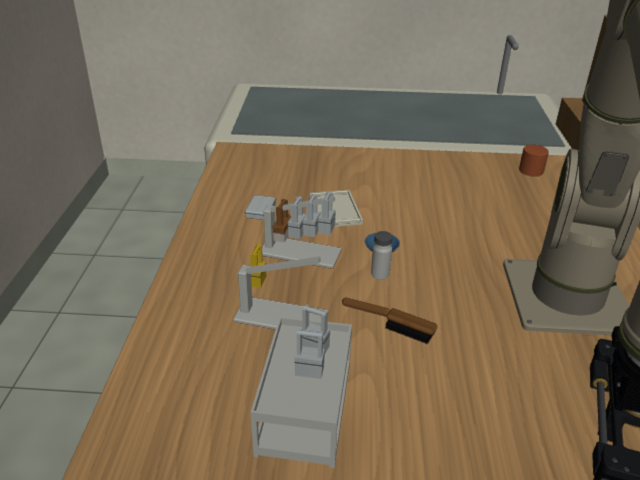

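View pics/top0.png

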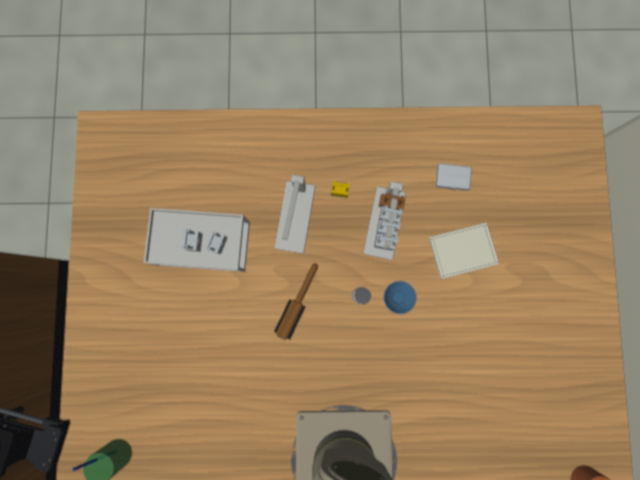

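The side view shows the full arm with the brown brush at (281,215) and three aluminium tins at about (296–328,213). The empty spare arm is at (245–320,265), and two tins stand in the rack at (312,340). There is a yellow look-alike at (257,265). The top view shows the dish at (463,250), the full arm at (388,220), the spare arm at (293,210), and the rack tins at (192,240) and (217,242).

Things that could be taken for a front tin:
- Strap tins at top (381–397, 205–245): these are the ones I want.
- Yellow tin at (340,188): decoy.
- Rack tins at (192,240) and (217,242).
- Flat tin at (454,176).

Next I'll measure with depth.

Run:
```python
from h import *
T=dict(np.load('pics/top0.npz'));S=dict(np.load('pics/side0.npz'))
for n,c in(('top',T),('side',S)):
    P=pts(c).reshape(-1,3);C=c['image'].reshape(-1,3).astype(int)
    g=(P[:,0]>.4)&(P[:,0]<.95)&(abs(P[:,1])<.65)
    gray=(C.max(1)-C.min(1)<30)
    # spare arm & rack regions: points above 100mm
    for nm,(a,b) in dict(rack=(.2,.6),spare=(.05,.2),full=(-.25,-.03)).items():
        m=g&(P[:,1]>a)&(P[:,1]<b)&(P[:,2]>.108)&(P[:,2]<.3)
        Q=P[m]; print(n,nm,m.sum(),Q.min(0).round(3),Q.max(0).round(3))
        if nm=='spare':
            k=(Q[:,2]>.118);q=Q[k]
            A=np.polyfit(q[:,0],q[:,1],1);B=np.polyfit(q[:,0],q[:,2],1);print('  line',A,B)
            np.savetxt('pics/sp_%s.txt'%n,Q,fmt='%.4f')
    # dish
    hsv=cv2.cvtColor(c['image'],cv2.COLOR_RGB2HSV).reshape(-1,3)
    m=g&(P[:,1]<-.2)&(P[:,1]>-.45)&(P[:,2]>.002)&(P[:,2]<.03)&(P[:,0]<.72)&(P[:,0]>.5)
    Q=P[m]
    if m.sum(): print(' dish',m.sum(),Q.mean(0).round(3),cv2.minAreaRect((Q[:,:2]*1000).astype(np.float32)),np.percentile(Q[:,2],[5,50,95,99]).round(3))
im=T['image'][170:260,360:410][...,::-1];cv2.imwrite('pics/crop_full.png',cv2.resize(im,None,fx=6,fy=6))
import scipy.ndimage as nd
# tall things clusters
for n,c in(('top',T),('side',S)):
    P=pts(c);h=(P[...,2]>.112)&(P[...,2]<.3)&(P[...,0]>.4)&(P[...,0]<.95)&(abs(P[...,1])<.65)
    l,k=nd.label(h)
    for i in range(1,k+1):
        m=l==i
        if m.sum()>8: 
            Q=P[m];v,u=np.where(m);print(n,m.sum(),(u.mean().round(),v.mean().round()),Q.mean(0).round(3),Q.min(0).round(3),Q.max(0).round(3))
```

```text
top rack 655 [0.464 0.272 0.108] [0.601 0.459 0.18 ]
top spare 394 [0.52  0.091 0.108] [0.678 0.136 0.165]
  line [-0.17329949  0.22060609] [-0.36061481  0.35038198]
top full 880 [ 0.502 -0.143  0.108] [ 0.661 -0.075  0.169]
 dish 2872 [ 0.594 -0.314  0.01 ] ((609.9234619140625, -324.956298828125), (249.31954956054688, 219.78424072265625), 89.95002746582031) [0.002 0.006 0.023 0.025]
side rack 1544 [0.494 0.274 0.108] [0.549 0.369 0.178]
side spare 545 [0.521 0.094 0.108] [0.679 0.142 0.163]
  line [-0.17298146  0.22561019] [-0.3541918   0.34493412]
side full 1025 [ 0.501 -0.141  0.108] [ 0.66  -0.069  0.167]
 dish 670 [ 0.636 -0.309  0.013] ((610.2584228515625, -325.796142578125), (222.965576171875, 240.9039306640625), 1.8104276657104492) [0.003 0.016 0.023 0.025]
top 323 (np.float64(290.0), np.float64(212.0)) [0.587 0.119 0.139] [0.52  0.103 0.112] [0.66  0.136 0.165]
top 766 (np.float64(390.0), np.float64(223.0)) [ 0.559 -0.107  0.138] [ 0.502 -0.141  0.112] [ 0.644 -0.075  0.169]
top 331 (np.float64(191.0), np.float64(240.0)) [0.523 0.343 0.142] [0.5   0.33  0.112] [0.546 0.363 0.178]
top 305 (np.float64(215.0), np.float64(242.0)) [0.518 0.288 0.143] [0.495 0.272 0.113] [0.542 0.311 0.18 ]
side 897 (np.float64(310.0), np.float64(207.0)) [ 0.556 -0.098  0.134] [ 0.501 -0.14   0.112] [ 0.639 -0.069  0.167]
side 466 (np.float64(286.0), np.float64(264.0)) [0.586 0.124 0.137] [0.521 0.102 0.112] [0.658 0.142 0.163]
side 1456 (np.float64(312.0), np.float64(339.0)) [0.522 0.33  0.142] [0.494 0.274 0.112] [0.549 0.369 0.178]
```

View pics/crop_full.png

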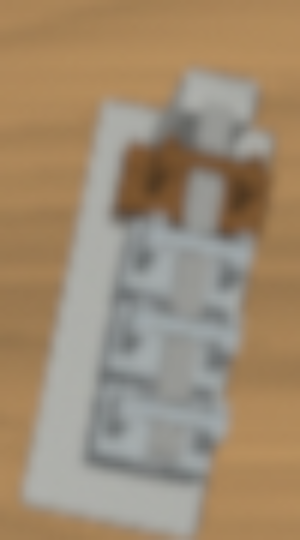

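The close crop confirms it: the brown brush is at the root (197,185) and there are three aluminium tins in front of it, at (187,270), (175,355) and (162,430) in the crop. I'll move the wrist camera over the arms.

Request:
{"op": "step_arm", "data": {
  "delta_pos": [
    [0.6,-1,0.6],
    [0.6,-1,0.6],
    [0.6,-1,0.6],
    [0.6,-1,0.6],
    [0.6,-1,0.6],
    [0.6,-1,0.6],
    [0.6,-1,0.6],
    [0.6,-1,0.6],
    [0.6,-1,0.6],
    [0.6,-1,0.6],
    [0.6,-1,0.6],
    [0.6,-1,0.6]
  ],
  "turn": [0.2,0.2,0.2,0.1,0,0,0,0,0,0,0,0],
  "grip": 0
}}

```text
time: 1.3
ee_pos: [0.3421, 0.3025, 0.3736]
eef_rot: [0.089, 0.996, -0.0, -0.0]
ft_force: [0.5, 0.5, -0.4]
width: 0.087
grip_force: 0.0
```

Request:
{"op": "step_arm", "data": {
  "delta_pos": [
    [0.5,-1,0],
    [0.5,-1,0],
    [0.5,-1,0],
    [0.5,-1,0],
    [0.5,-1,0],
    [0.5,-1,0],
    [0.5,-1,0],
    [0.5,-1,0],
    [0.5,-1,0],
    [0.5,-1,0],
    [0,0,0],
    [0,0,0]
  ],
  "turn": [0,0,0,0,0,0,0,0,0,0,0,0]
}}

```text
time: 2.5
ee_pos: [0.4666, 0.0535, 0.3729]
eef_rot: [0.089, 0.996, 0.0, -0.0]
ft_force: [-1.2, 0.8, -0.8]
width: 0.087
grip_force: 0.0
```

Run:
```python
from h import *
c=shot('wrist','w1.png');np.savez('pics/w1.npz',**c);s=read_state();print(s['time'],s['ee_pos'],s['eef_rot'],np.linalg.inv(c['view']).round(3),c['mtx'][0])
```

```text
2.55 [0.46647674 0.05434036 0.37294233] [ 8.85324188e-02  9.96073257e-01  5.99389391e-05 -2.72885138e-04] [[ 0.178 -0.947 -0.266  0.393]
 [ 0.984  0.172  0.049  0.067]
 [-0.001 -0.271  0.963  0.565]
 [ 0.     0.     0.     1.   ]] [352.30036733   0.         318.3611556 ]
```

View pics/w1.png

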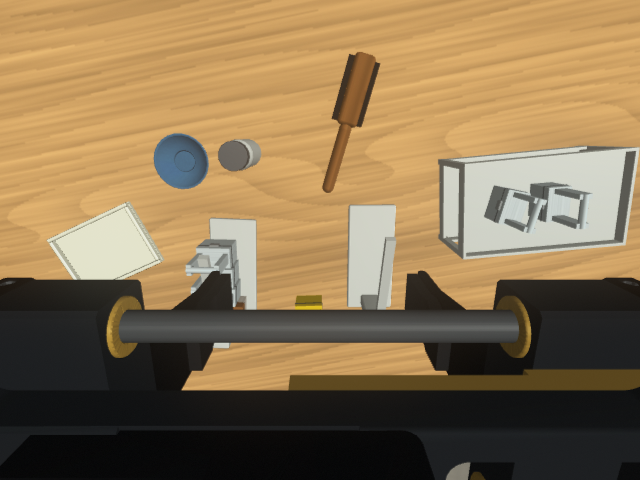

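The wrist view has the full arm tins at (217,265), the spare arm at (385,270), and two rack tins at (515,207) and (562,205). The dish is at (105,250). I'll measure the lines and bars from depth.

```bash
cat > meas.py <<'E'
from h import *
def base_fit(c,ylo,yhi,xlo=.45,xhi=.75):
    P=pts(c);C=c['image'].astype(int)
    m=(abs(P[...,2]-.010)<.004)&(P[...,1]>ylo)&(P[...,1]<yhi)&(P[...,0]>xlo)&(P[...,0]<xhi)&(C.max(-1)-C.min(-1)<30)
    Q=P[m][:,:2]
    return m.sum(),cv2.minAreaRect((Q*1000).astype(np.float32))
E
python3 - <<'E'
from meas import *
cs={n:dict(np.load('pics/'+n+'.npz')) for n in('top0','side0','w1')}
for n,c in cs.items():
    print(n,'spare base',base_fit(c,.05,.21));print(n,'full base',base_fit(c,-.2,-.03))
    P=pts(c).reshape(-1,3);C=c['image'].reshape(-1,3).astype(int)
    for nm,(a,b) in dict(spare=(.06,.2),full=(-.25,-.03)).items():
        g=(P[:,1]>a)&(P[:,1]<b)&(P[:,2]>.1)&(P[:,2]<.2)&(P[:,0]>.45)&(P[:,0]<.75);Q=P[g]
        for x in np.arange(.49,.69,.01 if nm=='full' else .03):
            q=Q[abs(Q[:,0]-x)<.005]
            if len(q)>3: k=q[q[:,2]>q[:,2].max()-.006];print(n,nm,round(x,3),'zmax %.3f ymean %.3f n %d ymin %.3f ymax %.3f'%(q[:,2].max(),k[:,1].mean(),len(k),k[:,1].min(),k[:,1].max()))
E
```

```text
top0 spare base (np.int64(1449), ((598.0465698242188, 117.13805389404297), (75.6196060180664, 178.1815185546875), 80.41097259521484))
top0 full base (np.int64(664), ((579.8805541992188, -112.48334503173828), (74.79460144042969, 178.50843811035156), 77.52561950683594))
top0 spare 0.52 zmax 0.165 ymean 0.130 n 7 ymin 0.124 ymax 0.135
top0 spare 0.55 zmax 0.157 ymean 0.127 n 14 ymin 0.121 ymax 0.132
top0 spare 0.58 zmax 0.145 ymean 0.120 n 21 ymin 0.115 ymax 0.126
top0 spare 0.61 zmax 0.137 ymean 0.116 n 9 ymin 0.111 ymax 0.120
top0 spare 0.64 zmax 0.123 ymean 0.110 n 19 ymin 0.104 ymax 0.116
top0 spare 0.67 zmax 0.114 ymean 0.105 n 35 ymin 0.091 ymax 0.119
top0 full 0.5 zmax 0.161 ymean -0.096 n 7 ymin -0.101 ymax -0.090
top0 full 0.51 zmax 0.167 ymean -0.106 n 25 ymin -0.119 ymax -0.092
top0 full 0.52 zmax 0.169 ymean -0.098 n 45 ymin -0.118 ymax -0.081
top0 full 0.53 zmax 0.169 ymean -0.083 n 5 ymin -0.086 ymax -0.080
top0 full 0.54 zmax 0.156 ymean -0.103 n 13 ymin -0.110 ymax -0.098
top0 full 0.55 zmax 0.156 ymean -0.110 n 42 ymin -0.126 ymax -0.088
top0 full 0.56 zmax 0.155 ymean 
[... 3031 characters left out ...]
4 ymean 0.115 n 53 ymin 0.108 ymax 0.121
w1 full 0.5 zmax 0.162 ymean -0.099 n 12 ymin -0.102 ymax -0.093
w1 full 0.51 zmax 0.166 ymean -0.102 n 101 ymin -0.118 ymax -0.090
w1 full 0.52 zmax 0.168 ymean -0.100 n 214 ymin -0.121 ymax -0.079
w1 full 0.53 zmax 0.165 ymean -0.089 n 7 ymin -0.098 ymax -0.080
w1 full 0.54 zmax 0.153 ymean -0.114 n 19 ymin -0.125 ymax -0.104
w1 full 0.55 zmax 0.155 ymean -0.123 n 30 ymin -0.127 ymax -0.119
w1 full 0.56 zmax 0.109 ymean -0.087 n 16 ymin -0.089 ymax -0.085
w1 full 0.57 zmax 0.109 ymean -0.088 n 10 ymin -0.089 ymax -0.087
w1 full 0.65 zmax 0.113 ymean -0.128 n 22 ymin -0.136 ymax -0.120
w1 full 0.66 zmax 0.112 ymean -0.125 n 65 ymin -0.139 ymax -0.116
```

Request:
{"op": "step_arm", "data": {
  "delta_pos": [
    [0.29,-0.87,-0.8],
    [0.29,-0.87,-0.8],
    [0.29,-0.87,-0.8],
    [0.3,-0.88,-0.8],
    [0.3,-0.88,-0.8],
    [0.3,-0.88,-0.8],
    [0.3,-0.88,-0.72],
    [0,0,0],
    [0,0,-0.9],
    [0,0,-0.9],
    [0,0,-0.9],
    [0,0,0]
  ],
  "turn": [-0.17,-0.17,0,0,0,0,0,0,0,0,0,0]
}}

```text
time: 3.75
ee_pos: [0.517, -0.0975, 0.1656]
eef_rot: [0.108, 0.994, 0.0, -0.002]
ft_force: [-0.7, 0.1, 0.3]
width: 0.0872
grip_force: 0.0
```

Run:
```python
from h import *
s=read_state();print(s['ee_pos'],s['eef_rot'])
c=shot('wrist','w2.png');P=pts(c).reshape(-1,3)
Q=P[(P[:,1]>-.16)&(P[:,1]<-.04)&(P[:,0]>.48)&(P[:,0]<.535)&(P[:,2]>.14)&(P[:,2]<.175)]
q=Q[Q[:,2]>.160];print(len(q),q.mean(0),q.min(0),q.max(0))
```

```text
[ 0.51701857 -0.09745153  0.16558841] [ 1.07997672e-01  9.94148896e-01  5.26606833e-05 -2.11504228e-03]
1524 [ 0.51784659 -0.09898448  0.1643305 ] [ 0.50391898 -0.12079606  0.16000985] [ 0.53150905 -0.07887484  0.16806988]
```

View pics/w2.png

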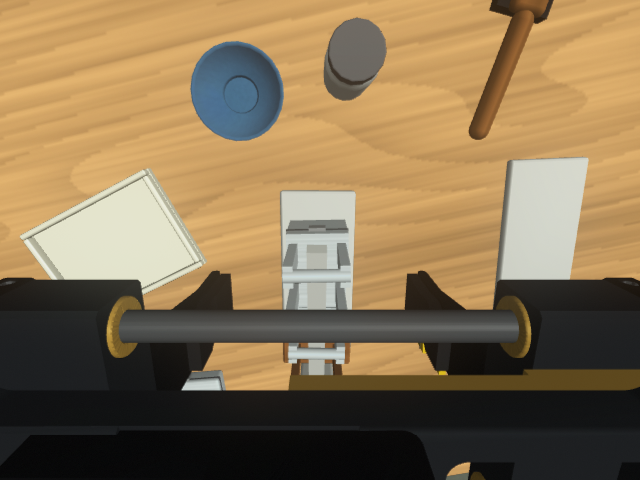

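Request:
{"op": "step_arm", "data": {
  "delta_pos": [
    [0,-0.06,-0.6],
    [0,0,-0.6],
    [0,0,0]
  ],
  "turn": [0,0,0]
}}

```text
time: 4.1
ee_pos: [0.5183, -0.1001, 0.1377]
eef_rot: [0.109, 0.994, 0.0, -0.0]
ft_force: [0.2, 0.2, 1.2]
width: 0.0872
grip_force: 0.0
```

Request:
{"op": "step_arm", "data": {
  "delta_pos": [
    [0,0,0],
    [0,0,0],
    [0,0,0],
    [0,0,0],
    [0,0,0],
    [0,0,0],
    [0,0,0]
  ],
  "turn": [0,0,0,0,0,0,0],
  "grip": 1,
  "newtons": 15
}}

```text
time: 4.8
ee_pos: [0.5185, -0.101, 0.1377]
eef_rot: [0.109, 0.994, 0.0, -0.0]
ft_force: [-0.1, -0.6, 2.1]
width: 0.0393
grip_force: 0.0
```

Request:
{"op": "step_arm", "data": {
  "delta_pos": [
    [0,0,0],
    [0,0,0],
    [0,0,0.25],
    [0,0,0.25],
    [-0.4,0.09,0.15],
    [-0.6,0.13,0.22],
    [-0.6,0.13,0.22],
    [-0.6,0.13,0.22],
    [-0.2,0.04,0.1],
    [0,0,0]
  ],
  "turn": [0,0,0,0,0,0,0,0,0,0]
}}

```text
time: 5.8
ee_pos: [0.4588, -0.0878, 0.1737]
eef_rot: [0.109, 0.994, 0.001, 0.001]
ft_force: [-0.3, -0.2, 0.1]
width: 0.0005
grip_force: 0.0
```

Run:
```python
from h import *
s=read_state();print(s['ee_pos'],s['grip_force'],s['width'],s['ft_force'])
c=shot('side','s2.png');im=c['image'][130:330,220:420][...,::-1];cv2.imwrite('pics/s2.png',cv2.resize(im,None,fx=3,fy=3,interpolation=2))
```

```text
[ 0.45879699 -0.08782968  0.1737376 ] 0.0 0.000468841030741855 [-0.26434123 -0.18835321  0.14247225]
```

View pics/s2.png

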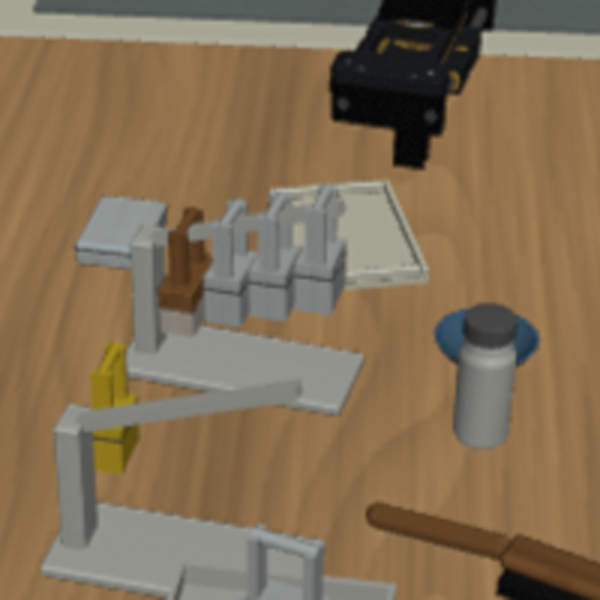

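The gripper came away empty: the crop shows three tins and the brush still on the arm, with the front tin at (320,250). I'll check whether the tin moved, then retry.

Request:
{"op": "step_arm", "data": {
  "delta_pos": [
    [0,0,0.8],
    [0,0,0.8],
    [0,0,0],
    [0,0,0],
    [0,0,0],
    [0,0,0],
    [0,0,0]
  ],
  "turn": [0,0,0,0,0,0,0],
  "grip": 0
}}

```text
time: 6.55
ee_pos: [0.4583, -0.088, 0.2124]
eef_rot: [0.109, 0.994, -0.0, -0.0]
ft_force: [-0.7, 0.7, 0.0]
width: 0.0485
grip_force: 0.0
```

```bash
cat >> meas.py <<'E'
def bar(c,cx,cy,ztop,r=.03,dz=.006):
    P=pts(c).reshape(-1,3)
    Q=P[(abs(P[:,0]-cx)<.014)&(abs(P[:,1]-cy)<r)&(P[:,2]<ztop+.006)&(P[:,2]>ztop-dz)]
    return len(Q),Q.mean(0).round(4),Q.min(0).round(4),Q.max(0).round(4)
E
python3 - <<'E'
from meas import *
t0=dict(np.load('pics/top0.npz'));s0=dict(np.load('pics/side0.npz'))
for c in(s0,camera('side'),t0,camera('top'),camera('wrist')): print(bar(c,.518,-.099,.168))
s=read_state();print(s['ee_pos'],s['width'])
E
```

```text
(43, array([ 0.5199, -0.0941,  0.164 ]), array([ 0.5114, -0.1173,  0.1621]), array([ 0.5293, -0.0755,  0.1667]))
(47, array([ 0.5183, -0.094 ,  0.1641]), array([ 0.5043, -0.1193,  0.1621]), array([ 0.5295, -0.0735,  0.1668]))
(81, array([ 0.5191, -0.0992,  0.1647]), array([ 0.506 , -0.1186,  0.162 ]), array([ 0.5307, -0.0789,  0.1695]))
(19, array([ 0.5248, -0.0857,  0.1651]), array([ 0.5192, -0.0919,  0.1626]), array([ 0.5304, -0.0808,  0.169 ]))
(49, array([ 0.507 , -0.0967,  0.1633]), array([ 0.5048, -0.1024,  0.1621]), array([ 0.5095, -0.0911,  0.1654]))
[ 0.45841893 -0.08801001  0.21274645] 0.060511129361295816
```

Request:
{"op": "step_arm", "data": {
  "delta_pos": [
    [0.8,-0.15,0],
    [0.8,-0.15,0],
    [0.8,-0.14,0],
    [0,0,0],
    [0,0,0],
    [0,0,-0.9],
    [0,0,-0.9],
    [0,0,-0.9],
    [0,0,-0.65],
    [0,0,0]
  ],
  "turn": [0,0,0,0,0,0,0,0,0,0]
}}

```text
time: 7.7
ee_pos: [0.5165, -0.0987, 0.1275]
eef_rot: [0.109, 0.994, 0.0, -0.002]
ft_force: [-0.5, 0.0, -0.3]
width: 0.0871
grip_force: 0.0
```

Request:
{"op": "step_arm", "data": {
  "delta_pos": [
    [0,0,0],
    [0,0,0],
    [0,0,0],
    [0,0,0],
    [0,0,0],
    [0,0,0],
    [0,0,0],
    [0,0,0],
    [0,0,0],
    [0,0,0]
  ],
  "turn": [0,0,0,0,0,0,0,0,0,0],
  "grip": 1,
  "newtons": 20
}}

```text
time: 8.7
ee_pos: [0.5185, -0.099, 0.1292]
eef_rot: [0.109, 0.994, 0.0, 0.0]
ft_force: [0.4, -0.1, 1.4]
width: 0.0398
grip_force: 20.0
```

Gripped at 20 N. I'll lift and slide it off.

Request:
{"op": "step_arm", "data": {
  "delta_pos": [
    [0,0,0.2],
    [0,0,0.25],
    [-0.3,0.07,0.11],
    [-0.6,0.13,0.22],
    [-0.6,0.13,0.22],
    [-0.6,0.13,0.22],
    [-0.4,0.09,0.15],
    [0,0,0]
  ],
  "turn": [0,0,0,0,0,0,0,0]
}}

```text
time: 9.5
ee_pos: [0.4552, -0.0849, 0.1641]
eef_rot: [0.109, 0.994, 0.001, 0.0]
ft_force: [0.2, 0.2, -1.4]
width: 0.0397
grip_force: 20.0
```

Run:
```python
from h import *
s=read_state();print(s['ee_pos'],s['grip_force'],s['width'],s['ft_force'])
c=shot('wrist','w3.png');cv2.imwrite('pics/w3.png',c['image'][100:400,160:480][...,::-1]);np.savez('pics/w3.npz',**c)
```

```text
[ 0.45520377 -0.08492921  0.16405205] 19.972393568605185 0.03971209944950691 [ 0.22550809  0.15150208 -1.44185867]
```

View pics/w3.png

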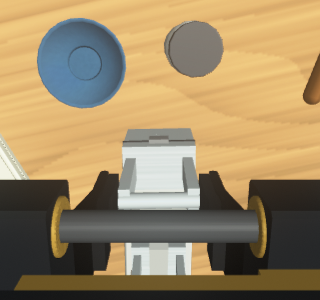

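Request:
{"op": "step_arm", "data": {
  "delta_pos": [
    [0.15,0.5,0.3],
    [0.15,0.98,0.3],
    [0.15,0.98,0.04],
    [0.15,0.98,0],
    [0.15,0.98,0],
    [0.15,0.98,0],
    [0.15,0.98,0],
    [0.15,0.98,0],
    [0.14,0.98,0],
    [0,0.5,-0.5],
    [0,0,-0.46],
    [0,0,0]
  ],
  "turn": [0.1,0.1,0.1,0.08,0,0,0,0,0,0,0,0]
}}

```text
time: 10.75
ee_pos: [0.4882, 0.1344, 0.153]
eef_rot: [0.087, 0.996, -0.001, -0.002]
ft_force: [0.8, -0.1, -0.8]
width: 0.0397
grip_force: 20.0
```

Run:
```python
from h import *
s=read_state();print(s['ee_pos'],s['eef_rot'],s['width'])
for n in('top','wrist','side'):
    c=camera(n);P=pts(c).reshape(-1,3)
    for x in(.528,.54,.57,.60,.63):
        q=P[(abs(P[:,0]-x)<.005)&(abs(P[:,1]-(.1202-.173*(x-.58)))<.02)&(abs(P[:,2]-(.112+.365*(.66-x)))<.005)]
        if len(q)>3: print(n,x,len(q),q.mean(0).round(4),q[:,1].min().round(4),q[:,1].max().round(4))
    q=P[(abs(P[:,0]-s['ee_pos'][0])<.02)&(abs(P[:,1]-s['ee_pos'][1])<.021)&(abs(P[:,2]-s['ee_pos'][2]-.033)<.008)]
    if len(q):print(n,'held',len(q),q.mean(0).round(4),q.min(0).round(4),q.max(0).round(4))
```

```text
[0.48822852 0.13444199 0.15299603] [ 0.08650666  0.99624906 -0.00136124 -0.0015983 ] 0.03965625829154546
top 0.6 22 [0.5998 0.1169 0.1345] 0.1107 0.1221
top 0.63 19 [0.6298 0.1117 0.1233] 0.1065 0.1183
wrist 0.528 27 [0.5321 0.1274 0.1608] 0.123 0.1345
wrist 0.54 222 [0.54   0.1275 0.1577] 0.1207 0.1341
wrist held 1850 [0.4886 0.1337 0.1892] [0.4747 0.1134 0.1782] [0.4986 0.1554 0.1938]
side 0.528 30 [0.5283 0.1337 0.1596] 0.1241 0.1407
side 0.54 30 [0.5396 0.1326 0.1553] 0.1227 0.139
side 0.57 31 [0.5699 0.126  0.1438] 0.1169 0.1329
side 0.6 29 [0.5997 0.1224 0.1335] 0.1138 0.1283
side 0.63 26 [0.6295 0.116  0.1217] 0.1085 0.1233
```

Request:
{"op": "step_arm", "data": {
  "delta_pos": [
    [0.3,0.03,0],
    [0.62,-0.11,-0.23],
    [0.62,-0.11,-0.23],
    [0.62,-0.11,-0.23],
    [0.62,-0.11,-0.23],
    [0.62,-0.11,-0.23],
    [0.62,-0.11,-0.23],
    [0.62,-0.11,-0.23],
    [0.62,-0.11,-0.23],
    [0.62,-0.11,-0.23],
    [0,0,0]
  ],
  "turn": [0,0,0,0,0,0,0,0,0,0,0]
}}

```text
time: 12.0
ee_pos: [0.6379, 0.1104, 0.1029]
eef_rot: [0.087, 0.996, -0.001, 0.0]
ft_force: [0.3, -0.3, -0.9]
width: 0.0395
grip_force: 20.0
```

Run:
```python
from h import *
s=read_state();print(s['time'],s['ee_pos'],s['eef_rot'],s['width'],s['grip_force'],s['ft_force'])
c=camera('side');im=c['image'][200:330,210:360][...,::-1];cv2.imwrite('pics/s3.png',cv2.resize(im,None,fx=4,fy=4,interpolation=2))
```

```text
12.0 [0.63786061 0.11037899 0.10290677] [ 8.70493800e-02  9.96203811e-01 -6.02112591e-04  1.01403893e-04] 0.03952081716782549 19.971894063055515 [ 0.30844864 -0.28487031 -0.93314908]
```

View pics/s3.png

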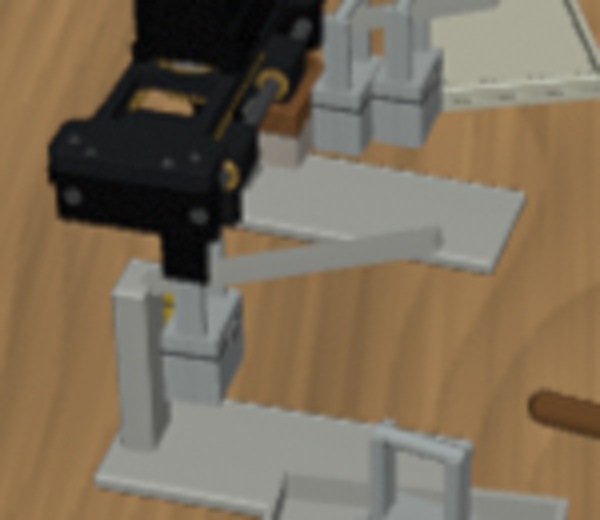

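Request:
{"op": "step_arm", "data": {
  "delta_pos": [
    [0,0,-0.25],
    [0,0,-0.2],
    [0,0,-0.1],
    [0,0,0]
  ],
  "turn": [0,0,0,0]
}}

```text
time: 12.45
ee_pos: [0.6372, 0.112, 0.0917]
eef_rot: [0.086, 0.996, 0.001, 0.001]
ft_force: [-1.3, -0.5, 8.8]
width: 0.0397
grip_force: 20.0
```

Request:
{"op": "step_arm", "data": {
  "delta_pos": [
    [0,0,0],
    [0,0,0],
    [0,0,0],
    [0,0,0],
    [0,0,0],
    [0,0,0],
    [0,0,0.4],
    [0,0,1],
    [-0.3,0,1],
    [-0.8,-0.2,1],
    [-0.9,-0.5,0.5],
    [-1,-0.7,0]
  ],
  "turn": [0,0,0,0,0,0,0,0,0,0,0,0],
  "grip": 0.1
}}

```text
time: 13.65
ee_pos: [0.5621, 0.077, 0.1901]
eef_rot: [0.086, 0.996, 0.001, 0.002]
ft_force: [-0.1, -0.6, 0.2]
width: 0.0784
grip_force: 0.0
```

```bash
cat > chk.py <<'E'
from meas import *
import sys
# bars: points above arm faces, clustered along s
ARM=dict(spare=(np.array([.661,.1062,.112]),np.radians(-9.8)),full=(np.array([.643,-.1265,.112]),np.radians(-12.5)))
def frame(nm,P):
    o,a=ARM[nm];d=P-o;u=d[:,0]*np.cos(a)+d[:,1]*np.sin(a);y=-d[:,0]*np.sin(a)+d[:,1]*np.cos(a)
    t=np.radians(20);return np.stack([u*np.cos(t)-d[:,2]*np.sin(t),y,u*np.sin(t)+d[:,2]*np.cos(t)],1)
for n in ('top','side'):
    c=camera(n);P=pts(c).reshape(-1,3);P=P[~np.isnan(P[:,0])]
    for nm in ARM:
        L=frame(nm,P);m=(L[:,0]>-.165)&(L[:,0]<.01)&(abs(L[:,1])<.024)&(L[:,2]>.0045)&(L[:,2]<.018)
        Q=L[m];x=np.sort(Q[:,0]);
        if len(x)==0: continue
        for g in np.split(x,np.where(np.diff(x)>.006)[0]+1):
            k=Q[(Q[:,0]>=g[0])&(Q[:,0]<=g[-1])]
            if len(k)>4: print(n,nm,'x %.3f y %.3f..%.3f zmax %.4f n%d'%(k[:,0].mean(),k[:,1].min(),k[:,1].max(),k[:,2].max(),len(k)))
s=read_state();print(s['time'],s['ee_pos'],s['width'])
E
python3 chk.py
```

```text
top full x -0.099 y -0.021..0.019 zmax 0.0110 n55
top full x -0.062 y -0.019..0.019 zmax 0.0123 n48
top full x -0.025 y -0.020..0.020 zmax 0.0104 n58
side spare x -0.026 y -0.017..0.024 zmax 0.0091 n41
side full x -0.023 y 0.009..0.020 zmax 0.0069 n10
13.75 [0.55998437 0.07398047 0.18907687] 0.07866796675131257
```

Request:
{"op": "step_arm", "data": {
  "delta_pos": [
    [-0.06,-0.9,0.1],
    [-0.06,-0.9,0.1],
    [-0.05,-0.9,0],
    [-0.05,-0.9,0],
    [-0.05,-0.9,0],
    [-0.05,-0.9,0],
    [0,-0.9,0],
    [0,-0.9,0],
    [0,0,-0.7],
    [0,0,-0.9],
    [0,0,-0.9],
    [0,0,-0.6]
  ],
  "turn": [-0.1,-0.1,-0.1,-0.08,0,0,0,0,0,0,0,0]
}}

```text
time: 14.95
ee_pos: [0.5527, -0.1049, 0.1135]
eef_rot: [0.11, 0.994, -0.0, -0.001]
ft_force: [0.0, -0.5, -0.8]
width: 0.0786
grip_force: 0.0
```

Request:
{"op": "step_arm", "data": {
  "delta_pos": [
    [0,0,0],
    [0,0,0],
    [0,0,0],
    [0,0,0],
    [0,0,0],
    [0,0,0],
    [0,0,0],
    [0,0,0],
    [0,0,0]
  ],
  "turn": [0,0,0,0,0,0,0,0,0],
  "grip": 1
}}

```text
time: 15.85
ee_pos: [0.5538, -0.1033, 0.1153]
eef_rot: [0.109, 0.994, 0.0, 0.0]
ft_force: [0.0, 0.6, 4.3]
width: 0.0397
grip_force: 20.0
```

Request:
{"op": "step_arm", "data": {
  "delta_pos": [
    [0,0,0.25],
    [0,0,0.25],
    [-0.5,0.11,0.18],
    [-0.64,0.14,0.24],
    [-0.64,0.14,0.24],
    [-0.64,0.14,0.24],
    [-0.64,0.14,0.24],
    [-0.64,0.14,0.24],
    [0,0,0.3]
  ],
  "turn": [0,0,0,0,0,0,0,0,0]
}}

```text
time: 16.75
ee_pos: [0.4596, -0.0827, 0.1699]
eef_rot: [0.109, 0.994, 0.001, -0.0]
ft_force: [0.2, 0.2, 0.5]
width: 0.0399
grip_force: 20.0
```

Request:
{"op": "step_arm", "data": {
  "delta_pos": [
    [0.12,0.5,0.2],
    [0.12,0.98,0],
    [0.12,0.98,0],
    [0.12,0.98,0],
    [0.12,0.98,0],
    [0.12,0.98,0],
    [0.12,0.98,0],
    [0.12,0.98,0],
    [0.12,0.98,-0.1],
    [0,0.4,-0.4],
    [0,0,-0.2],
    [0,0,0]
  ],
  "turn": [0.1,0.1,0.1,0.08,0,0,0,0,0,0,0,0]
}}

```text
time: 17.95
ee_pos: [0.4875, 0.1343, 0.1557]
eef_rot: [0.087, 0.996, -0.001, -0.001]
ft_force: [-0.4, 0.1, -0.8]
width: 0.0395
grip_force: 20.0
```

Request:
{"op": "step_arm", "data": {
  "delta_pos": [
    [0.36,0.02,0.05],
    [0.6,-0.1,-0.22],
    [0.6,-0.1,-0.22],
    [0.6,-0.1,-0.22],
    [0.6,-0.1,-0.22],
    [0.6,-0.11,-0.22],
    [0.6,-0.11,-0.22],
    [0.6,-0.11,-0.22],
    [0.05,0,-0.1],
    [0,0,-0.25],
    [0,0,-0.2],
    [0,0,0]
  ],
  "turn": [0,0,0,0,0,0,0,0,0,0,0,0]
}}

```text
time: 19.15
ee_pos: [0.6024, 0.1178, 0.1053]
eef_rot: [0.086, 0.996, -0.0, -0.001]
ft_force: [-0.3, 0.6, -0.7]
width: 0.039
grip_force: 20.0
```

Request:
{"op": "step_arm", "data": {
  "delta_pos": [
    [0,0,-0.1],
    [0,0,0]
  ],
  "turn": [0,0]
}}

```text
time: 19.35
ee_pos: [0.6033, 0.1179, 0.1038]
eef_rot: [0.086, 0.996, 0.0, 0.0]
ft_force: [-0.7, 0.9, -1.3]
width: 0.0393
grip_force: 20.0
```

Request:
{"op": "step_arm", "data": {
  "delta_pos": [
    [0,0,0],
    [0,0,0],
    [0,0,0],
    [0,0,0],
    [0,0,0],
    [0,0,0],
    [0,0,0.4],
    [0,0,1],
    [0,0,1],
    [-0.4,-0.4,1],
    [-0.4,-0.7,0.3],
    [0,-0.9,0]
  ],
  "turn": [0,0,0,0,0,0,0,0,0,0,0,0],
  "grip": 0.1
}}

```text
time: 20.55
ee_pos: [0.5834, 0.0682, 0.1985]
eef_rot: [0.086, 0.996, 0.001, 0.001]
ft_force: [1.0, -0.7, -0.2]
width: 0.0783
grip_force: 0.0
```

```bash
python3 chk.py
```

```text
top full x -0.061 y -0.020..0.019 zmax 0.0107 n52
top full x -0.025 y -0.020..0.019 zmax 0.0100 n56
side spare x -0.063 y -0.016..0.022 zmax 0.0097 n51
side spare x -0.026 y -0.020..0.024 zmax 0.0085 n47
side full x -0.061 y 0.006..0.024 zmax 0.0084 n16
20.65 [0.58356211 0.06401118 0.19751281] 0.07804223289123204
```

Request:
{"op": "step_arm", "data": {
  "delta_pos": [
    [0.02,-0.88,0],
    [0.02,-0.88,0],
    [0.02,-0.88,0],
    [0.02,-0.88,0],
    [0.02,-0.88,0],
    [0.02,-0.88,0],
    [0.02,-0.88,0],
    [0,-0.88,0],
    [0,0,-0.9],
    [0,0,-1],
    [0,0,-1],
    [0,0,-0.95]
  ],
  "turn": [-0.1,-0.1,-0.1,-0.08,0,0,0,0,0,0,0,0]
}}

```text
time: 21.85
ee_pos: [0.5864, -0.1099, 0.0987]
eef_rot: [0.11, 0.994, -0.0, -0.0]
ft_force: [0.2, 0.4, 0.3]
width: 0.0787
grip_force: 0.0
```

Request:
{"op": "step_arm", "data": {
  "delta_pos": [
    [0,0,0],
    [0,0,0],
    [0,0,0],
    [0,0,0],
    [0,0,0],
    [0,0,0],
    [0,0,0],
    [0,0,0],
    [0,0,0]
  ],
  "turn": [0,0,0,0,0,0,0,0,0],
  "grip": 1
}}

```text
time: 22.75
ee_pos: [0.5872, -0.1084, 0.1002]
eef_rot: [0.109, 0.994, 0.0, 0.001]
ft_force: [0.4, 0.3, 5.9]
width: 0.0395
grip_force: 19.9
```

Request:
{"op": "step_arm", "data": {
  "delta_pos": [
    [0,-0.06,0.25],
    [0,-0.1,0.25],
    [-0.5,0.11,0.18],
    [-0.65,0.14,0.24],
    [-0.65,0.14,0.24],
    [-0.65,0.14,0.24],
    [-0.65,0.14,0.24],
    [-0.65,0.14,0.24],
    [-0.65,0.14,0.24],
    [-0.65,0.14,0.24],
    [0,0,0.3],
    [0,0,0.2]
  ],
  "turn": [0,0,0,0,0,0,0,0,0,0,0,0]
}}

```text
time: 23.95
ee_pos: [0.461, -0.085, 0.1722]
eef_rot: [0.109, 0.994, 0.0, 0.001]
ft_force: [0.5, 0.6, -0.8]
width: 0.0399
grip_force: 19.9
```

Request:
{"op": "step_arm", "data": {
  "delta_pos": [
    [0.12,0.6,0],
    [0.12,0.98,0],
    [0.12,0.98,0],
    [0.12,0.98,0],
    [0.12,0.98,0],
    [0.12,0.98,0],
    [0.12,0.98,0],
    [0.12,0.98,0],
    [0.1,0.98,0],
    [0,0.44,-0.35],
    [0,0,-0.3],
    [0,0,0]
  ],
  "turn": [0.1,0.1,0.1,0.08,0,0,0,0,0,0,0,0]
}}

```text
time: 25.15
ee_pos: [0.4862, 0.1358, 0.153]
eef_rot: [0.087, 0.996, -0.001, -0.001]
ft_force: [-0.5, -0.1, -1.0]
width: 0.0399
grip_force: 19.9
```

Run:
```python
from h import *
s=read_state();print(s['ee_pos'],s['eef_rot'],s['width'])
c=camera('wrist');P=pts(c).reshape(-1,3);e=s['ee_pos']
q=P[(abs(P[:,0]-e[0])<.02)&(abs(P[:,1]-e[1])<.03)&(P[:,2]-e[2]>.025)&(P[:,2]-e[2]<.045)]
q=q[q[:,2]>q[:,2].max()-.012];print('held',len(q),q.mean(0).round(4),q.min(0).round(4),q.max(0).round(4))
```

```text
[0.48616215 0.13579284 0.15304991] [ 0.0865916   0.99624259 -0.00104314 -0.00122906] 0.03994732568748542
held 1775 [0.4839 0.1356 0.192 ] [0.4697 0.1095 0.186 ] [0.4935 0.1658 0.198 ]
```

Request:
{"op": "step_arm", "data": {
  "delta_pos": [
    [0.3,0.03,0.1],
    [0.62,-0.11,-0.2],
    [0.62,-0.11,-0.2],
    [0.62,-0.11,-0.22],
    [0.62,-0.11,-0.23],
    [0.59,-0.11,-0.22],
    [0,0,-0.2],
    [0,0,-0.2],
    [0,0,-0.1],
    [0,0,0]
  ],
  "turn": [0,0,0,0,0,0,0,0,0,0]
}}

```text
time: 26.2
ee_pos: [0.5707, 0.1241, 0.1181]
eef_rot: [0.086, 0.996, 0.0, -0.0]
ft_force: [0.6, -0.2, -1.4]
width: 0.0399
grip_force: 19.9
```

Request:
{"op": "step_arm", "data": {
  "delta_pos": [
    [0,0,-0.12],
    [0,0,-0.06],
    [0,0,0]
  ],
  "turn": [0,0,0]
}}

```text
time: 26.5
ee_pos: [0.5711, 0.1241, 0.1136]
eef_rot: [0.086, 0.996, 0.0, -0.0]
ft_force: [-0.9, -0.3, -0.7]
width: 0.0397
grip_force: 19.9
```

Request:
{"op": "step_arm", "data": {
  "delta_pos": [
    [0,0,0],
    [0,0,0],
    [0,0,0],
    [0,0,0],
    [0,0,0],
    [0,0,0],
    [0,0,0.4],
    [0,0,1],
    [0,0,1],
    [0,-0.4,1],
    [0,-0.8,0.3],
    [0,-0.9,0]
  ],
  "turn": [0,0,0,0,0,0,0,0,0,0,0,0],
  "grip": 0.1
}}

```text
time: 27.7
ee_pos: [0.5721, 0.0716, 0.2087]
eef_rot: [0.086, 0.996, 0.001, 0.002]
ft_force: [0.5, 0.2, -0.4]
width: 0.0783
grip_force: 0.0
```

```bash
python3 chk.py
python3 - <<'E'
from h import *
# soap dish: cream colour, low
for n in('top','side'):
    c=camera(n);P=pts(c);C=c['image'].astype(int)
    m=(P[...,0]>.45)&(P[...,0]<.75)&(P[...,1]<-.2)&(P[...,1]>-.45)&(P[...,2]<.03)&(P[...,2]>-.01)&(C.min(-1)>150)&(C.max(-1)-C.min(-1)<45)
    m=cv2.morphologyEx(m.astype(np.uint8),cv2.MORPH_OPEN,np.ones((3,3)))
    k,l,st,ce=cv2.connectedComponentsWithStats(m)
    i=1+st[1:,4].argmax();Q=P[l==i];r=cv2.minAreaRect((Q[:,:2]*1000).astype(np.float32));print(n,st[i],r,np.percentile(Q[:,2],[10,50,90]).round(4))
    t=Q[abs(Q[:,2]-np.percentile(Q[:,2],97))<.003];print(cv2.minAreaRect((t[:,:2]*1000).astype(np.float32)))
E
```

```text
top full x -0.025 y -0.020..0.020 zmax 0.0112 n61
side spare x -0.097 y -0.016..0.024 zmax 0.0091 n48
side spare x -0.063 y -0.017..0.023 zmax 0.0102 n52
side spare x -0.026 y -0.020..0.024 zmax 0.0087 n49
side full x -0.024 y -0.017..0.021 zmax 0.0084 n26
27.8 [0.57177755 0.06762961 0.20769725] 0.07836377305298889
top [ 431  224   67   49 2395] ((507.0999450683594, -310.5964660644531), (106.3947525024414, 151.31613159179688), 13.825835227966309) [0.0028 0.0059 0.0138]
((506.93560791015625, -310.7073974609375), (106.2458267211914, 149.45188903808594), 13.968295097351074)Traceback (most recent call last):
  File "<stdin>", line 8, in <module>
ValueError: attempt to get argmax of an empty sequence
```

Request:
{"op": "step_arm", "data": {
  "delta_pos": [
    [0.24,-0.94,0],
    [0.24,-0.94,0],
    [0.24,-0.94,0],
    [0.24,-0.94,0],
    [0.24,-0.94,0],
    [0.24,-0.94,0],
    [0.24,-0.94,0],
    [0.24,-0.94,-0.2],
    [0,0,-0.7],
    [0,0,-0.9],
    [0,0,-1],
    [0,0,-0.95]
  ],
  "turn": [-0.1,-0.1,-0.1,-0.08,0,0,0,0,0,0,0,0]
}}

```text
time: 29.1
ee_pos: [0.6195, -0.115, 0.1113]
eef_rot: [0.108, 0.994, 0.0, -0.0]
ft_force: [0.1, -1.1, -0.0]
width: 0.0779
grip_force: 0.0
```

Request:
{"op": "step_arm", "data": {
  "delta_pos": [
    [0,-0.1,-0.3],
    [0,0,-0.6],
    [0,0,0]
  ],
  "turn": [0,0,0]
}}

```text
time: 29.4
ee_pos: [0.6187, -0.1185, 0.0886]
eef_rot: [0.109, 0.994, 0.0, -0.001]
ft_force: [-0.3, 0.1, -0.4]
width: 0.0784
grip_force: 0.0
```

Request:
{"op": "step_arm", "data": {
  "delta_pos": [
    [0,-0.08,0],
    [0,0,0],
    [0,0,0],
    [0,0,0],
    [0,0,0],
    [0,0,0],
    [0,0,0],
    [0,0,0],
    [0,0,0]
  ],
  "turn": [0,0,0,0,0,0,0,0,0],
  "grip": 1
}}

```text
time: 30.3
ee_pos: [0.6194, -0.121, 0.0901]
eef_rot: [0.109, 0.994, 0.0, 0.0]
ft_force: [-0.0, -0.1, 2.3]
width: 0.0393
grip_force: 20.0
```

Request:
{"op": "step_arm", "data": {
  "delta_pos": [
    [0,0,0.22],
    [0,0,0.22],
    [-0.5,0.11,0.18],
    [-0.65,0.14,0.24],
    [-0.65,0.14,0.24],
    [-0.65,0.14,0.24],
    [-0.65,0.14,0.24],
    [-0.65,0.14,0.24],
    [-0.65,0.14,0.24],
    [-0.65,0.14,0.24],
    [-0.65,0.14,0.24],
    [-0.65,0.14,0.24]
  ],
  "turn": [0,0,0,0,0,0,0,0,0,0,0,0]
}}

```text
time: 31.5
ee_pos: [0.4598, -0.0869, 0.1601]
eef_rot: [0.109, 0.994, 0.0, 0.0]
ft_force: [-0.4, 0.3, -1.9]
width: 0.0393
grip_force: 20.0
```

Request:
{"op": "step_arm", "data": {
  "delta_pos": [
    [0,-0.5,0.3],
    [0.2,-0.9,0.1],
    [0.2,-0.95,0],
    [0.2,-0.95,0],
    [0.2,-0.95,0],
    [0.2,-0.95,0],
    [0.2,-0.95,0],
    [0.2,-0.95,0],
    [0.3,-0.95,-0.3],
    [0.3,-0.9,-0.4],
    [0,0,0],
    [0,0,0]
  ],
  "turn": [0,0,0,0,0,0,0,0,0,0,0,0]
}}

```text
time: 32.7
ee_pos: [0.5102, -0.3114, 0.1519]
eef_rot: [0.11, 0.994, -0.0, -0.0]
ft_force: [0.4, -0.4, -0.8]
width: 0.0395
grip_force: 20.0
```

Run:
```python
from h import *
s=read_state();print(s['ee_pos'],s['width'])
c=shot('side','d.png');P=pts(c)
cv2.imwrite('pics/d.png',cv2.resize(c['image'][120:300,230:450][...,::-1],None,fx=3,fy=3,interpolation=2))
for n in('wrist','side','top'):
    c=camera(n);P=pts(c)
    m=(P[...,0]>.40)&(P[...,0]<.62)&(P[...,1]<-.215)&(P[...,1]>-.42)&(P[...,2]<.019)&(P[...,2]>.0035)
    Q=P[m]
    if len(Q)>20: print(n,len(Q),cv2.minAreaRect((Q[:,:2]*1000).astype(np.float32)),np.percentile(Q[:,2],[10,50,90,98]).round(4))
```

```text
[ 0.51019284 -0.31142506  0.15187993] 0.03945452230749081
wrist 13649 ((507.07647705078125, -311.9204406738281), (109.93467712402344, 150.15805053710938), 13.757216453552246) [0.0054 0.0065 0.0157 0.0168]
side 1063 ((504.9556884765625, -311.9014892578125), (198.59085083007812, 155.48265075683594), 81.72709655761719) [0.0041 0.0067 0.0144 0.0166]
top 1609 ((510.72528076171875, -318.4212646484375), (201.04176330566406, 218.13729858398438), 89.57536315917969) [0.0041 0.0065 0.0148 0.0175]
```

View pics/d.png

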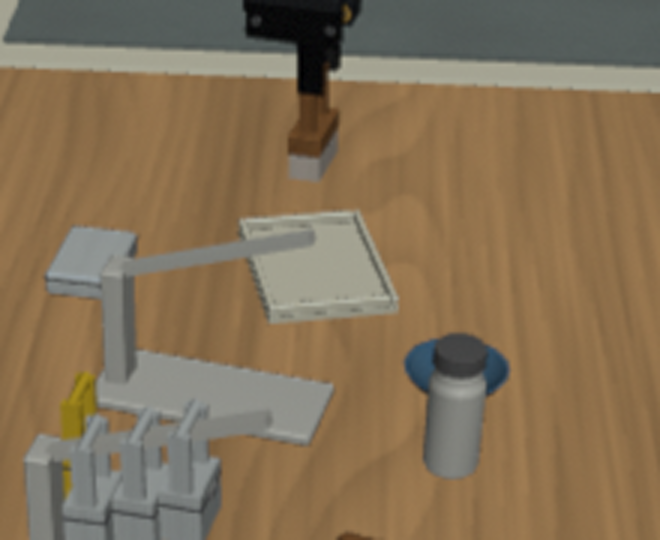

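The brush is held upright at (313,130), and the dish is directly below it at (318,265). Lowering now.

Request:
{"op": "step_arm", "data": {
  "delta_pos": [
    [-0.06,0,-0.8],
    [-0.06,0,-1],
    [0,0,-0.9],
    [0,0,-0.6],
    [0,0,-0.3],
    [0,0,-0.2],
    [0,0,0]
  ],
  "turn": [0,0,0,0,0,0,0]
}}

```text
time: 33.6
ee_pos: [0.5077, -0.3105, 0.0571]
eef_rot: [0.109, 0.994, 0.0, 0.0]
ft_force: [-0.2, 0.6, -1.2]
width: 0.0396
grip_force: 20.0
```

Request:
{"op": "step_arm", "data": {
  "delta_pos": [
    [0,0,-0.08],
    [0,0,-0.06],
    [0,0,0]
  ],
  "turn": [0,0,0]
}}

```text
time: 33.9
ee_pos: [0.5081, -0.3109, 0.0543]
eef_rot: [0.109, 0.994, -0.0, 0.001]
ft_force: [-0.5, 0.8, 3.5]
width: 0.0395
grip_force: 20.0
```

Request:
{"op": "step_arm", "data": {
  "delta_pos": [
    [0,0,0],
    [0,0,0],
    [0,0,0],
    [0,0,0],
    [0,0,0],
    [0,0,0],
    [0,0,0],
    [0,0,0.5],
    [0,0,1],
    [0,0,1],
    [0,0.1,1],
    [0,0.2,1]
  ],
  "turn": [0,0,0,0,0,0,0,0,0,0,0,0],
  "grip": 0.1
}}

```text
time: 35.1
ee_pos: [0.5072, -0.3035, 0.168]
eef_rot: [0.11, 0.994, -0.0, 0.0]
ft_force: [0.8, 0.1, 0.2]
width: 0.0783
grip_force: 0.0
```

Request:
{"op": "step_arm", "data": {
  "delta_pos": [
    [-0.1,1,1],
    [-0.1,1,1],
    [-0.1,1,0.8],
    [-0.1,1,0.5],
    [-0.1,1,0],
    [-0.1,1,0],
    [-0.1,1,0],
    [-0.1,1,0],
    [-0.1,1,0],
    [-0.1,1,0],
    [-0.1,1,0],
    [-0.1,1,0]
  ],
  "turn": [0,0,0,0,0,0,0,0,0,0,0,0]
}}

```text
time: 36.3
ee_pos: [0.4773, -0.0024, 0.2494]
eef_rot: [0.109, 0.994, 0.0, 0.001]
ft_force: [-0.2, -0.5, -0.5]
width: 0.0781
grip_force: 0.0
```

Run:
```python
from h import *
s=read_state();print(s['time'],s['ee_pos'],s['eef_rot'])
for n in('top','side'):
    c=camera(n);P=pts(c);C=c['image'].astype(int)
    Q=P[(abs(P[...,0]-.507)<.05)&(abs(P[...,1]+.31)<.06)&(P[...,2]>.03)&(P[...,2]<.12)];print(n,'brush',len(Q),Q.mean(0).round(4),Q.max(0).round(4))
    T=Q[Q[:,2]>.083];print(len(T),T.mean(0).round(4),T.min(0).round(4),T.max(0).round(4))
for n in('wrist','top'):
    c=shot(n,'r_%s.png'%n);np.savez('pics/r_%s.npz'%n,**c);P=pts(c)
    h=(P[...,2]>.160)&(P[...,2]<.19)&(P[...,0]>.44)&(P[...,0]<.6)&(P[...,1]>.2)&(P[...,1]<.5)
    k,l,st,ce=cv2.connectedComponentsWithStats(h.astype(np.uint8))
    for i in range(1,k):
        if st[i,4]>8: Q=P[l==i];print(n,st[i],Q.mean(0).round(4),cv2.minAreaRect((Q[:,:2]*1000).astype(np.float32)),Q[:,2].max().round(4))
```

```text
36.3 [ 0.47730633 -0.0024432   0.24942607] [1.09455178e-01 9.93991566e-01 2.46763139e-04 5.19594026e-04]
top brush 322 [ 0.5078 -0.3069  0.0582] [ 0.5277 -0.2804  0.095 ]
78 [ 0.5097 -0.311   0.0899] [ 0.4999 -0.3325  0.0835] [ 0.5196 -0.2916  0.095 ]
side brush 240 [ 0.5081 -0.2996  0.0581] [ 0.5283 -0.2727  0.0933]
40 [ 0.5113 -0.3025  0.0883] [ 0.5058 -0.3319  0.083 ] [ 0.5202 -0.2863  0.0933]
top [181 229  10  19  97] [0.5239 0.346  0.173 ] ((524.0170288085938, 346.38616943359375), (13.956554412841797, 39.78891372680664), 84.73970031738281) 0.1779
top [204 231  14  19  93] [0.5197 0.2913 0.1731] ((519.844482421875, 292.0724792480469), (15.030570030212402, 39.465152740478516), 70.17974853515625) 0.1778
```

Request:
{"op": "step_arm", "data": {
  "delta_pos": [
    [0.16,1,0],
    [0.16,1,0],
    [0.16,1,0],
    [0.16,1,0],
    [0.16,1,0],
    [0.16,1,0],
    [0.16,1,0],
    [0.16,1,0],
    [0.16,1,0],
    [0.16,1,0],
    [0.16,1,0],
    [0.11,1,0]
  ],
  "turn": [-0.5,-1,-1,-1,-1,-1,-1,-1,-1,-1,-1,-1]
}}

```text
time: 37.7
ee_pos: [0.5255, 0.2964, 0.249]
eef_rot: [0.719, 0.695, 0.0, 0.001]
ft_force: [0.3, -0.5, -0.2]
width: 0.0785
grip_force: 0.0
```

```bash
cat > rk.py <<'E'
from h import *
s=read_state();q=s['eef_rot'];print(s['time'],s['ee_pos'],'tool y yaw',np.degrees(2*np.arctan2(q[1],q[0]))-90,s['joint_positions'].round(2))
for n in('wrist','top'):
    c=camera(n);P=pts(c)
    h=(P[...,2]>.160)&(P[...,2]<.19)&(P[...,0]>.44)&(P[...,0]<.6)&(P[...,1]>.2)&(P[...,1]<.5)
    k,l,st,ce=cv2.connectedComponentsWithStats(h.astype(np.uint8))
    for i in range(1,k):
        if st[i,4]>30: Q=P[l==i];print(n,st[i],Q.mean(0).round(4),cv2.minAreaRect((Q[:,:2]*1000).astype(np.float32)),Q[:,2].max().round(4))
E
python3 rk.py
```

```text
37.7 [0.52545012 0.29635596 0.2489582 ] tool y yaw -2.0104435458596868 [-0.87  0.26  0.34  1.45 -0.09  1.44 -0.56]
wrist [290 158  55  23 747] [0.5256 0.3476 0.1748] ((525.62841796875, 347.2862548828125), (14.047408103942871, 40.023563385009766), 84.36077880859375) 0.1776
wrist [287 221  54  35 696] [0.5217 0.2935 0.1742] ((521.3116455078125, 292.41064453125), (14.468032836914062, 40.257232666015625), 69.30467224121094) 0.1789
top [204 231  14  20  94] [0.5193 0.2914 0.1728] ((519.7131958007812, 292.05755615234375), (14.976933479309082, 39.73525619506836), 68.9375) 0.1781
```

Request:
{"op": "step_arm", "data": {
  "delta_pos": [
    [-0.1,-0.1,0],
    [-0.08,-0.06,0],
    [0,0,0],
    [0,0,-0.6],
    [0,0,-1],
    [0,0,-1],
    [0,0,-1],
    [0,0,-0.7],
    [0,0,-0.1],
    [0,0,0]
  ],
  "turn": [-0.9,-0.9,-0.89,0,0,0,0,0,0,0]
}}

```text
time: 38.8
ee_pos: [0.5198, 0.292, 0.138]
eef_rot: [0.819, 0.574, -0.0, 0.0]
ft_force: [0.4, 0.3, 0.3]
width: 0.0785
grip_force: 0.0
```

Request:
{"op": "step_arm", "data": {
  "delta_pos": [
    [0,0,0],
    [0,0,0],
    [0,0,0],
    [0,0,0],
    [0,0,0],
    [0,0,0],
    [0,0,0],
    [0,0,0],
    [0,0,0]
  ],
  "turn": [0,0,0,0,0,0,0,0,0],
  "grip": 1
}}

```text
time: 39.7
ee_pos: [0.5199, 0.293, 0.1385]
eef_rot: [0.82, 0.573, 0.0, 0.0]
ft_force: [0.8, 0.6, 0.8]
width: 0.0397
grip_force: 20.0
```

Request:
{"op": "step_arm", "data": {
  "delta_pos": [
    [0,0,0.5],
    [0,0,1],
    [0,0,1],
    [0,0,1],
    [0,-0.6,0.7],
    [-0.1,-0.9,0.2],
    [-0.2,-0.9,0],
    [-0.2,-0.9,0],
    [-0.2,-0.9,0],
    [-0.2,-0.9,0],
    [-0.2,-0.9,0],
    [-0.2,-0.9,0]
  ],
  "turn": [0,0,0.4,0.8,0.9,0.9,0.9,0.9,0.9,0.9,0.9,0.9]
}}

```text
time: 40.9
ee_pos: [0.487, 0.1195, 0.2493]
eef_rot: [0.439, 0.898, 0.0, 0.0]
ft_force: [0.2, 0.3, -1.3]
width: 0.0392
grip_force: 20.0
```

Request:
{"op": "step_arm", "data": {
  "delta_pos": [
    [-0.2,-0.9,0],
    [-0.2,-0.9,0],
    [-0.17,-0.9,0],
    [0,-0.9,0],
    [0,-0.9,0],
    [0,-0.9,0],
    [0,-0.9,0],
    [0,-0.9,0],
    [0,-0.9,-0.5],
    [0,-0.3,-1],
    [0,0,-1],
    [0,0,-1]
  ],
  "turn": [0.9,0.9,0.9,0.9,0.9,0.9,0.4,0,0,0,0,0]
}}

```text
time: 42.1
ee_pos: [0.4731, -0.0899, 0.1609]
eef_rot: [0.109, 0.994, 0.0, 0.0]
ft_force: [0.8, 0.6, -0.5]
width: 0.0398
grip_force: 20.0
```

```bash
cat > held.py <<'E'
from chk import *
q=s['eef_rot'];e=s['ee_pos'];print('tool y yaw',np.degrees(2*np.arctan2(q[1],q[0]))-90,s['grip_force'])
P=pts(camera('wrist')).reshape(-1,3)
q=P[(abs(P[:,0]-e[0])<.016)&(abs(P[:,1]-e[1])<.018)&(P[:,2]-e[2]>.02)&(P[:,2]-e[2]<.048)]
if len(q):
    q=q[q[:,2]>q[:,2].max()-.005];print('bar',len(q),q.mean(0).round(4),q.min(0).round(4),q.max(0).round(4))
    h=np.array([[q[:,0].mean(),e[1],q[:,2].max()-.008]])
    for nm in ARM: print(nm,'eye',frame(nm,h).round(4))
E
python3 held.py
```

```text
top spare x -0.097 y -0.018..0.022 zmax 0.0101 n64
top spare x -0.063 y -0.018..0.021 zmax 0.0111 n59
top spare x -0.026 y -0.019..0.021 zmax 0.0112 n57
side spare x -0.097 y -0.016..0.024 zmax 0.0084 n54
side spare x -0.063 y -0.016..0.024 zmax 0.0093 n57
side spare x -0.027 y -0.015..0.024 zmax 0.0096 n49
42.2 [ 0.47115554 -0.08950412  0.15904985] 0.039503098166386814
tool y yaw 77.52418127595706 19.999946868047118
bar 20 [ 0.4585 -0.1071  0.2042] [ 0.4571 -0.1075  0.2022] [ 0.4616 -0.1067  0.2064]
spare eye [[-0.1858 -0.2273  0.0243]]
full eye [[-0.2063 -0.0038  0.0169]]
```

Request:
{"op": "step_arm", "data": {
  "delta_pos": [
    [0.4,-0.08,-0.12],
    [0.62,-0.13,-0.23],
    [0.62,-0.13,-0.23],
    [0.62,-0.13,-0.23],
    [0.62,-0.13,-0.23],
    [0.62,-0.13,-0.23],
    [0.62,-0.13,-0.23],
    [0.62,-0.13,-0.23],
    [0.62,-0.13,-0.23],
    [0.5,-0.12,-0.2],
    [0,0,-0.2],
    [0,0,0]
  ],
  "turn": [0,0,0,0,0,0,0,0,0,0,0,0]
}}

```text
time: 43.45
ee_pos: [0.6195, -0.1203, 0.1024]
eef_rot: [0.108, 0.994, 0.0, -0.0]
ft_force: [-0.3, -1.1, -1.5]
width: 0.0398
grip_force: 20.0
```

Request:
{"op": "step_arm", "data": {
  "delta_pos": [
    [0,0,-0.25],
    [0,0,-0.2],
    [0,0,-0.04],
    [0,0,0]
  ],
  "turn": [0,0,0,0]
}}

```text
time: 43.85
ee_pos: [0.6204, -0.1204, 0.091]
eef_rot: [0.108, 0.994, 0.0, 0.001]
ft_force: [0.2, -0.1, 6.6]
width: 0.0402
grip_force: 20.0
```

Request:
{"op": "step_arm", "data": {
  "delta_pos": [
    [0,0,0],
    [0,0,0],
    [0,0,0],
    [0,0,0],
    [0,0,0],
    [0,0,0],
    [0,0,0.4],
    [0,0,1],
    [0,0,1],
    [0,0.4,1],
    [-0.4,0.6,1],
    [-0.8,0.8,1]
  ],
  "turn": [0,0,0,0,0,0,0,0,0,0,0,0],
  "grip": 0.1
}}

```text
time: 45.05
ee_pos: [0.5896, -0.0759, 0.2262]
eef_rot: [0.109, 0.994, -0.0, 0.0]
ft_force: [-0.1, 0.4, 0.3]
width: 0.078
grip_force: 0.0
```

```bash
python3 chk.py;python3 rk.py
```

```text
top spare x -0.097 y -0.017..0.022 zmax 0.0117 n59
top spare x -0.063 y -0.018..0.021 zmax 0.0117 n58
top spare x -0.026 y -0.018..0.021 zmax 0.0102 n55
side spare x -0.097 y -0.017..0.024 zmax 0.0086 n55
side spare x -0.062 y -0.017..0.023 zmax 0.0091 n47
side spare x -0.027 y -0.017..0.023 zmax 0.0093 n50
side full x -0.029 y -0.018..0.023 zmax 0.0089 n29
45.15 [ 0.59006046 -0.07336837  0.22905774] 0.07826219805270035
45.15 [ 0.59006046 -0.07336837  0.22905774] tool y yaw 77.68517576805291 [-0.48  0.27  0.65  1.53 -0.17  1.39  1.54]
top [181 229  10  20  98] [0.5237 0.346  0.1728] ((523.9627685546875, 346.74847412109375), (14.170462608337402, 40.53765869140625), 84.92040252685547) 0.1785
```

Request:
{"op": "step_arm", "data": {
  "delta_pos": [
    [-0.2,1,0.4],
    [-0.2,1,0.4],
    [-0.2,1,0],
    [-0.2,1,0],
    [-0.2,1,0],
    [-0.2,1,0],
    [-0.2,1,0],
    [-0.2,1,0],
    [-0.2,1,0],
    [-0.2,1,0],
    [-0.2,1,0],
    [-0.2,1,0]
  ],
  "turn": [-0.5,-0.8,-0.8,-0.9,-0.9,-0.9,-0.9,-0.9,-0.9,-0.9,-0.9,-0.9]
}}

```text
time: 46.45
ee_pos: [0.5296, 0.2246, 0.2438]
eef_rot: [0.662, 0.749, -0.001, 0.0]
ft_force: [0.2, -0.2, -0.6]
width: 0.0779
grip_force: 0.0
```

Request:
{"op": "step_arm", "data": {
  "delta_pos": [
    [-0.1,0.9,0],
    [-0.1,0.9,0],
    [0,0.9,0],
    [0,0.9,0],
    [0,0.9,0],
    [0,0.3,0],
    [0,0,0],
    [0,0,0]
  ],
  "turn": [-0.9,-0.9,0,0,0,0,0,0]
}}

```text
time: 47.25
ee_pos: [0.5251, 0.343, 0.2445]
eef_rot: [0.737, 0.676, -0.0, 0.0]
ft_force: [-0.6, 0.2, 0.1]
width: 0.0784
grip_force: 0.0
```

```bash
python3 rk.py
```

```text
47.25 [0.52512865 0.3429727  0.2444798 ] tool y yaw -4.997282319999499 [-1.09  0.34  0.58  1.4  -0.19  1.45 -0.6 ]
wrist [293 218  53  23 721] [0.5258 0.3485 0.1743] ((525.6344604492188, 347.4249267578125), (14.534440040588379, 40.0709228515625), 84.22106170654297) 0.1781
top [181 229  10  19  97] [0.5239 0.3461 0.1729] ((523.9544677734375, 346.3756408691406), (14.418978691101074, 39.907894134521484), 85.07051849365234) 0.178
```

Request:
{"op": "step_arm", "data": {
  "delta_pos": [
    [0,0.16,-0.5],
    [0,0,-1],
    [0,0,-1],
    [0,0,-1],
    [0,0,-0.66],
    [0,0,-0.1],
    [0,0,0]
  ],
  "turn": [0,0,0,0,0,0,0]
}}

```text
time: 48.05
ee_pos: [0.5243, 0.3482, 0.1378]
eef_rot: [0.737, 0.676, -0.0, 0.0]
ft_force: [0.5, 0.3, 0.3]
width: 0.0784
grip_force: 0.0
```

Request:
{"op": "step_arm", "data": {
  "delta_pos": [
    [0,0,0],
    [0,0,0],
    [0,0,0],
    [0,0,0],
    [0,0,0],
    [0,0,0],
    [0,0,0],
    [0,0,0],
    [0,0,0]
  ],
  "turn": [0,0,0,0,0,0,0,0,0],
  "grip": 1
}}

```text
time: 48.95
ee_pos: [0.5246, 0.3485, 0.1382]
eef_rot: [0.737, 0.676, 0.0, 0.0]
ft_force: [0.7, -0.3, 0.8]
width: 0.0399
grip_force: 20.0
```

Request:
{"op": "step_arm", "data": {
  "delta_pos": [
    [0,0,0.5],
    [0,0,1],
    [0,0,1],
    [0,0,1],
    [0,-0.6,0.7],
    [-0.1,-0.9,0.2],
    [-0.2,-1,0],
    [-0.2,-1,0],
    [-0.2,-1,0],
    [-0.2,-1,0],
    [-0.2,-1,0],
    [-0.2,-1,0]
  ],
  "turn": [0,0,0,0.4,0.8,0.8,0.8,0.8,0.8,0.8,0.8,0.8]
}}

```text
time: 50.15
ee_pos: [0.4918, 0.1598, 0.2491]
eef_rot: [0.407, 0.914, 0.0, 0.0]
ft_force: [-0.2, 0.3, 0.6]
width: 0.0394
grip_force: 20.0
```

Request:
{"op": "step_arm", "data": {
  "delta_pos": [
    [-0.2,-1,0],
    [-0.2,-1,0],
    [-0.2,-1,0],
    [-0.15,-1,0],
    [0,-1,0],
    [0,-1,0],
    [0,-1,0],
    [0,-1,0],
    [0,-1,-0.5],
    [0,-0.6,-1],
    [0,-0.4,-1],
    [0,0,-0.9]
  ],
  "turn": [0.8,0.8,0.8,0.8,0.8,0.8,0.4,0,0,0,0,0]
}}

```text
time: 51.35
ee_pos: [0.4731, -0.0908, 0.163]
eef_rot: [0.11, 0.994, 0.0, 0.0]
ft_force: [0.1, 0.4, 0.2]
width: 0.0399
grip_force: 20.0
```

Request:
{"op": "step_arm", "data": {
  "delta_pos": [
    [0,0,0],
    [0,0,0]
  ],
  "turn": [0,0]
}}

```text
time: 51.55
ee_pos: [0.4734, -0.089, 0.1642]
eef_rot: [0.109, 0.994, 0.0, 0.0]
ft_force: [-0.3, -0.8, -0.1]
width: 0.0396
grip_force: 20.0
```

Request:
{"op": "step_arm", "data": {
  "delta_pos": [
    [0,0,-0.3],
    [0.35,-0.08,-0.13],
    [0.62,-0.135,-0.23],
    [0.62,-0.135,-0.23],
    [0.62,-0.135,-0.23],
    [0.62,-0.135,-0.23],
    [0.62,-0.135,-0.23],
    [0.58,-0.135,-0.22],
    [0,0,-0.2],
    [0,0,-0.2],
    [0,0,0]
  ],
  "turn": [0,0,0,0,0,0,0,0,0,0,0]
}}

```text
time: 52.65
ee_pos: [0.5738, -0.1112, 0.1084]
eef_rot: [0.108, 0.994, 0.0, 0.0]
ft_force: [-0.1, 0.7, -0.6]
width: 0.0397
grip_force: 20.0
```

Request:
{"op": "step_arm", "data": {
  "delta_pos": [
    [0,0,-0.12],
    [0,0,0],
    [0,0,0]
  ],
  "turn": [0,0,0]
}}

```text
time: 52.95
ee_pos: [0.5757, -0.1114, 0.1071]
eef_rot: [0.108, 0.994, 0.0, 0.002]
ft_force: [2.3, -1.3, 7.5]
width: 0.0395
grip_force: 20.0
```

Request:
{"op": "step_arm", "data": {
  "delta_pos": [
    [0,0,0],
    [0,0,0],
    [0,0,0],
    [0,0,0],
    [0,0,0],
    [0,0,0],
    [0,0,0.4],
    [0,0,1],
    [0,0,1],
    [0,0,1],
    [-0.4,0.6,1],
    [-0.8,0.8,1]
  ],
  "turn": [0,0,0,0,0,0,0,0,0,0,0,0],
  "grip": 0.1
}}

```text
time: 54.15
ee_pos: [0.5441, -0.077, 0.2417]
eef_rot: [0.11, 0.994, -0.001, 0.0]
ft_force: [0.1, 0.5, -0.3]
width: 0.0785
grip_force: 0.0
```

Request:
{"op": "step_arm", "data": {
  "delta_pos": [
    [-0.9,0.8,0.5],
    [-0.9,0.8,0.3],
    [-0.5,0.8,0],
    [0,0,0],
    [0,0,0],
    [0,0,0]
  ],
  "turn": [0,0,0,0,0,0]
}}

```text
time: 54.75
ee_pos: [0.4868, -0.0173, 0.2604]
eef_rot: [0.109, 0.994, -0.0, 0.0]
ft_force: [0.2, -0.3, -0.5]
width: 0.0785
grip_force: 0.0
```

```bash
python3 chk.py;python3 rk.py
python3 - <<'E'
from h import *
c=camera('side');cv2.imwrite('pics/e.png',cv2.resize(c['image'][150:470,180:460][...,::-1],None,fx=1.8,fy=1.8,interpolation=2))
c=camera('top');P=pts(c)
Q=P[(abs(P[...,0]-.507)<.1)&(abs(P[...,1]+.31)<.09)&(P[...,2]>.083)&(P[...,2]<.12)];print(Q.mean(0),Q[:,2].max())
m=(P[...,0]>.40)&(P[...,0]<.62)&(P[...,1]<-.2)&(P[...,1]>-.42)&(P[...,2]<.03)&(c['image'].min(-1)>150)&(np.ptp(c['image'].astype(int),axis=-1)<45)
k,l,st,ce=cv2.connectedComponentsWithStats(m.astype(np.uint8));i=1+st[1:,4].argmax();print(cv2.minAreaRect((P[l==i][:,:2]*1000).astype(np.float32)))
E
```

```text
top spare x -0.096 y -0.018..0.022 zmax 0.0123 n60
top spare x -0.063 y -0.018..0.021 zmax 0.0108 n49
top spare x -0.027 y -0.019..0.021 zmax 0.0109 n59
side spare x -0.096 y -0.016..0.024 zmax 0.0096 n52
side spare x -0.063 y -0.016..0.023 zmax 0.0086 n51
side spare x -0.026 y -0.017..0.024 zmax 0.0101 n53
side full x -0.076 y -0.018..0.023 zmax 0.0080 n28
side full x -0.029 y -0.016..0.024 zmax 0.0086 n33
54.85 [ 0.48679357 -0.01734114  0.26014418] 0.0781602008314012
54.85 [ 0.48679357 -0.01734114  0.26014418] tool y yaw 77.43813925114955 [-0.87 -0.06  0.8   1.74  0.04  1.44  1.27]
[ 0.49184013 -0.29574123  0.09023545] 0.09512118336521347
((489.49908447265625, -296.14642333984375), (106.3013916015625, 150.7919158935547), 13.97771167755127)
```

View pics/e.png

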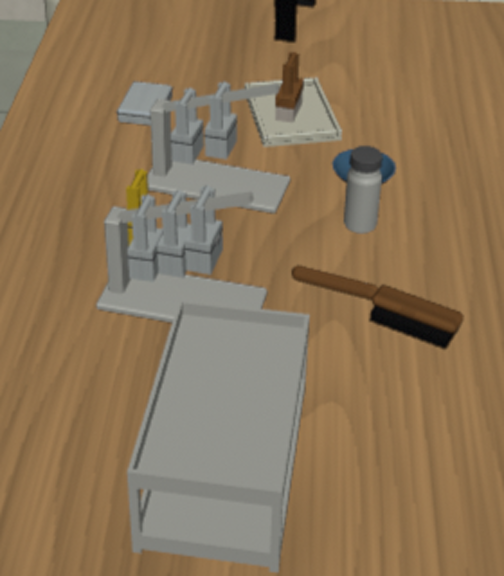

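The final picture shows three tins on the near spare arm at (145–205,235) and two on the cleared arm at (185–220,120). The brush is upright in the dish at (290,90) and the rack is empty. The dish was knocked about 2 cm aside and the brush moved with it, still standing. Handing in.

```bash
python3 -c "
from bench import *
print(close_job())"
```

```text
the job is handed in; nothing more can be done
None
```

I handed the job in at about 55 s: three front tins hang on the spare arm, the brush stands upright in the soap dish, and both rack tins hang on the cleared arm; the hand-in gave no verdict.

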